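# Lay out the blood-film station between the timer and the spirit lamp

## Robot

A 6-joint arm with a two-finger parallel gripper is mounted at the origin on a cart in front of the work surface, level with it; the furniture and walls round the work are solid. World frame = base frame: x ahead of the robot, y to its left, z up, the work surface at z = 0. Lengths are in mm, angles in rad, forces in N, time in s.
With the tool pointing down it reaches from about 400 to 925 mm from the base axis. Payload 12.5 kg.
Tool frame: the origin (TCP) lies at the centre of the arm's flange, where the gripper is bolted on; the fingertips stand 190 mm ahead of it and the grasp point (between the pads) lies 171 mm ahead of it; z points along the fingers, y is the line along which they close (so a half turn about z gives the same grasp; the last joint's range is limited). The gripper opens to 95 mm and grips with 3 to 60 N. Pads are 20 mm wide; open, the fingers measure 119 mm over their backs; the gripper's body (75 mm by 180 mm) begins 59 mm behind the grasp point.
Start: joints at [-1.212, 0.491, 1.559, -0, 1.092, -0.106], TCP at [280.171, -558.685, 404.761] pointing down, gripper open.
Joint ranges: [-3.1, 3.1], [-0.84, 2.19], [0.05, 2.79], [-1.13, 4.28], [0.06, 2.93], [-2.69, 2.69]. Speed limits (rad/s): [2.22, 2.22, 2.79, 3.14, 3.14, 3.14].

## Interface

Orientations are given as [roll, pitch, yaw] about the fixed x, y, z axes, in that order (R = Rz(yaw) Ry(pitch) Rx(roll)).
In Python, from cell import env, read_camera, search_frame, cut_out gives the robot as it stands. The module is installed in compiled form; this text tells all that it offers.
- The arm moves only by the tool move_arm, never from a script. Its argument "commands" is a list of rows, each a list of 3 entries, a list of its own where there are three numbers: the shift along the world's x, y, z normalised to -1 to 1, where 1 is 0.03 m, then the turn about the world's z normalised to -1 to 1, where 1 is 0.08 rad, then the opening, from -1 (shut) to 1 (fully open), so that 0 is half open. A call has 1 to 20 rows; each row shifts and turns the commanded pose from where the row before left it; what a row does not reach is not made up. A row lasts 1/12 s, in which the tool goes at most 41.7 mm and 7.16 degrees, less where a joint would pass 70% of its speed; a pose out of reach is approached as far as the arm can. A call with a number of a shift or a turn outside -1 to 1 is refused whole. A call with a gripper value outside its range is refused whole. The fingers move at their own pace and stop on an object; the grip force is fixed at half the most. Time passes only in rows, so rows that do not move let the fingers close. It gives the time, the measured TCP pose, the force, the opening and the grip force at its end, in the units of the state.
- env.state(): the state, without advancing time (a new reading comes with each control period).
- read_camera(name): name is "scene" or "top"; returns a dict with "image" (384x512x3 uint8, red, green, blue), "fx", "fy", "cx", "cy" (pixels), "D" ([k1, k2, p1, p2, k3] as OpenCV has them; the pictures are not rectified), "rvec" (rotation vector, rad) and "tvec" (3), from world to camera coordinates, as OpenCV has them. Camera axes: x right, y down, z forward; pixel columns grow to the right and rows downward; lengths in mm; the calibration is good to about 2 mm. A picture is of the moment at which its call begins. There is no depth.
- env.job_done(): hands the job in; it is judged then, once.
Trained networks look in a picture, given as the dict that the camera call returned (one of the last four; its "shot" number tells which), for a name from the list of things; names that differ only in an ending like _2 or _b are one class to them, and where a whole thing is asked for, a point or a joint stands for the part that bears it (a point fixed in the world has none). Each returns a list of dicts, best first, with "confidence" (0 to 1); they miss things now and then, are a little off and sometimes report something else, mostly with a low value. They report only what shows in the picture. A call takes as long as a camera call. They do not tell look-alikes from the thing itself.
- search_frame(thing, picture): "at" ([column, row] in pixels, amid what is visible of it).
- cut_out(thing, picture): "region" (384x512 bool, what is visible of it) and "at" ([column, row] in pixels, amid what is visible of it).
The state is a dict: "t": time; "joints": joint angles; "qvel": joint speeds; "tau": joint torques, N m; "eef_pos": TCP position; "tcp_rot": TCP orientation; "ft_force": force on the tool from outside, world axes, zero at the start; "moment": the same for the moment, N m; "opening": opening from 0.0 (shut) to 1.0 (fully open); "grip_force": force on a finger pad.
Only numpy, scipy, OpenCV 4.12 (cv2) and the standard library are available. Lean on these libraries where they do the work, as an engineer would, in place of code of your own. Each camera call takes 0.05 s, during which the arm holds its last target. There are 200 camera calls.

## Task

Lay the blood-film station out in working order on the three mats in the row between the minute timer and the spirit lamp: the lancet box on the mat next to the timer, the matchbox on the mat next to the lamp, and the slide carton on the mat between them, with the flat box of cover glasses on top of the slide carton. Set each thing flat and right way up in the middle of what it stands on, its long side running along the mat's long side (front to back). Leave the timer and the lamp where they stand.

Things in the scene. Friction and masses are not known exactly. Their poses are not given: they have to be found in the camera images.
- lancets_center (a point): The lancet box: the largest card box, white with a green band, 62 x 100 mm, 48 mm high. Loose; this point is its centre, half-way up; its x runs along the short side, its y along the long side, z up. 120 g nominally; grasp across the 62 mm side.
- carton_center (a point): The slide carton: the middle-sized card box, white with a dark red band, 56 x 82 mm, 30 mm high. Loose; this point is its centre, half-way up; its x runs along the short side, its y along the long side, z up. 190 g nominally; grasp across the 56 mm side.
- covers_center (a point): The cover-glass box: a small flat plain grey plastic box with a slightly raised lid panel and a small front tab, 36 x 52 mm, 17 mm high. Loose; this point is its centre, half-way up; its x runs along the short side, its y along the long side, z up. 30 g nominally; grasp across the 36 mm side.
- matches_center (a point): The matchbox: a small flat card box with a yellow and red top and dark striking sides, 36 x 52 mm, 14 mm high. Loose; this point is its centre, half-way up; its x runs along the short side, its y along the long side, z up. 12 g nominally; grasp across the 36 mm side.
- mat_left: A flat dark rubber bench mat with a thin grey border line, 130 x 100 x 4 mm, fixed in place; origin at the centre of its underside, top 4 mm above that; its x runs along the 130 mm side (front to back, away from the robot), its y along the 100 mm side. The left one of the row of three, as seen from the robot (+y).
- mat_mid: A flat dark rubber bench mat with a thin grey border line, 130 x 100 x 4 mm, fixed in place; origin at the centre of its underside, top 4 mm above that; its x runs along the 130 mm side (front to back, away from the robot), its y along the 100 mm side. The middle one of the row; neighbouring mats are about 130 mm apart, centre to centre.
- mat_right: A flat dark rubber bench mat with a thin grey border line, 130 x 100 x 4 mm, fixed in place; origin at the centre of its underside, top 4 mm above that; its x runs along the 130 mm side (front to back, away from the robot), its y along the 100 mm side. The right one of the row, as seen from the robot (-y).
- timer: The wind-up minute timer: round red base with a white dial and bar grip on top, 67 mm across, 46 mm high, loose, at one end of the row of mats (left or right, it changes), about 125 mm from the centre of the outer mat. Origin at the centre of its underside.
- spirit_lamp: The spirit lamp: round glass bowl, its lower half purple and its upper half clear, with a cream collar and cap, 68 mm across, 84 mm high, loose, at the other end of the row of mats, about 125 mm from the centre of the outer mat. Origin at the centre of its underside.
There are look-alikes about, which are no part of the job. Of the things that look like the part that bears covers_center, take the one that is farthest to the robot's right at the start. Leave any orange look-alike of the timer alone.

How it is judged:
By the outcome, as a careful person would: the job done as asked, in the order asked, and still so for the second after the job is handed in, with the robot touching nothing.
It also fails if it takes over 104 s, if anything falls off the work surface, if the arm or the gripper's body presses on something with over 40 N, if the wrist force passes 120 N, or if a joint passes its speed limit or range.

## Working session

There is one attempt and no reset: what is moved stays moved. The work goes in short steps, Python scripts to look and compute and a tool call to move; the robot and the scene stay as the last step left them, time stands still between calls to the robot, and variables do not carry over. Pictures are saved under pics/ and viewed, at most 14 in all, crops included, and the job is handed in when it is done.

Besides the shell and the picture viewer there is one more tool, called after "Request:" by a JSON object that holds its "fn" and its "kwargs", one argument or row to a line. move_arm: Moves the arm, as the interface text tells. Its arguments: {"type":"object","properties":{"commands":{"type":"array","items":{"type":"array"}}},"required":["commands"]}

```bash
mkdir -p pics
cat > h.py <<'E'
import numpy as np, cv2
from cell import env, read_camera, search_frame, cut_out
def cam(p):
    K=np.array([[p['fx'],0,p['cx']],[0,p['fy'],p['cy']],[0,0,1.]]);return K,np.array(p['D'],float),np.array(p['rvec'],float),np.array(p['tvec'],float).reshape(3,1)
def back(p,px,z):
    K,D,r,t=cam(p);R=cv2.Rodrigues(r)[0]
    u=cv2.undistortPoints(np.array(px,float).reshape(-1,1,2),K,D).reshape(-1,2)
    d=np.c_[u,np.ones(len(u))]@R;c=(-R.T@t).ravel()
    return c+d*((z-c[2])/d[:,2])[:,None]
def proj(p,P):
    K,D,r,t=cam(p);return cv2.projectPoints(np.array(P,float).reshape(-1,1,3),r,t,K,D)[0].reshape(-1,2)
def save(p,n,crop=None,s=1):
    im=p['image'][...,::-1]
    if crop: x0,y0,x1,y1=crop;im=im[y0:y1,x0:x1]
    cv2.imwrite('pics/'+n,cv2.resize(im,None,fx=s,fy=s,interpolation=cv2.INTER_CUBIC))
E
python3 - <<'E'
from h import *
T={'lancets_center':48,'carton_center':30,'covers_center':17,'matches_center':14,'mat_left':4,'mat_mid':4,'mat_right':4,'timer':46,'spirit_lamp':84}
for n in ['top','scene']:
    p=read_camera(n);save(p,n+'0.png',s=1.5)
    R=cv2.Rodrigues(np.array(p['rvec']))[0];print(n,(-R.T@np.array(p['tvec']).ravel()).round())
    for k,z in T.items():
        for d in cut_out(k,p):
            if d['confidence']<.2: continue
            m=d['region'].astype(np.uint8);c=max(cv2.findContours(m,0,1)[0],key=cv2.contourArea)
            print(k,round(d['confidence'],2),np.round(d['at']),back(p,[d['at']],z)[0].round(),m.sum())
E
```

```text
top [ 230.  -41. 1533.]
lancets_center 0.94 [340. 208.] [ 461. -277.   48.] 486
carton_center 0.94 [226. 216.] [429.  76.  30.] 523
covers_center 0.72 [260. 237.] [369. -30.  17.] 191
covers_center 0.57 [288. 215.] [ 440. -117.   17.] 165
covers_center 0.48 [204. 239.] [356. 145.  17.] 184
matches_center 0.51 [162. 213.] [435. 282.  14.] 202
mat_left 0.91 [215. 160.] [616. 123.   4.] 1192
mat_mid 0.36 [179. 148.] [651. 244.   4.] 340
mat_mid 0.24 [162. 212.] [440. 286.   4.] 172
mat_right 0.8 [296. 158.] [ 630. -140.    4.] 1187
timer 0.86 [364. 177.] [ 562. -352.   46.] 346
timer 0.7 [334. 158.] [ 620. -256.   46.] 317
spirit_lamp 0.65 [177. 151.] [622. 232.  84.] 346
scene [200. 410. 718.]
lancets_center 0.91 [322. 153.] [ 435. -266.   48.] 802
lancets_center 0.69 [178. 230.] [600. 140.  48.] 1847
carton_center 0.74 [252. 249.] [438.  81.  30.] 1015
covers_center 0.96 [268. 294.] [353. 146.  17.] 411
covers_center 0.84 [293. 196.] [ 439. -114.   17.] 320
covers_center 0.71 [300. 233.] [370. -23.  17.] 335
matches_center 0.86 [198. 323.] [438. 272.  14.] 547
mat_left 0.59 [178. 231.] [625. 124.   4.] 1839
mat_mid 0.85 [208. 195.] [636.  -5.   4.] 1403
mat_right 0.66 [179. 230.] [627. 119.   4.] 1900
mat_right 0.63 [240. 161.] [ 636. -154.    4.] 1144
timer 0.89 [263. 137.] [ 610. -238.   46.] 357
timer 0.86 [296. 129.] [ 546. -321.   46.] 335
spirit_lamp 0.67 [138. 262.] [597. 256.  84.] 794
```

View pics/top0.png

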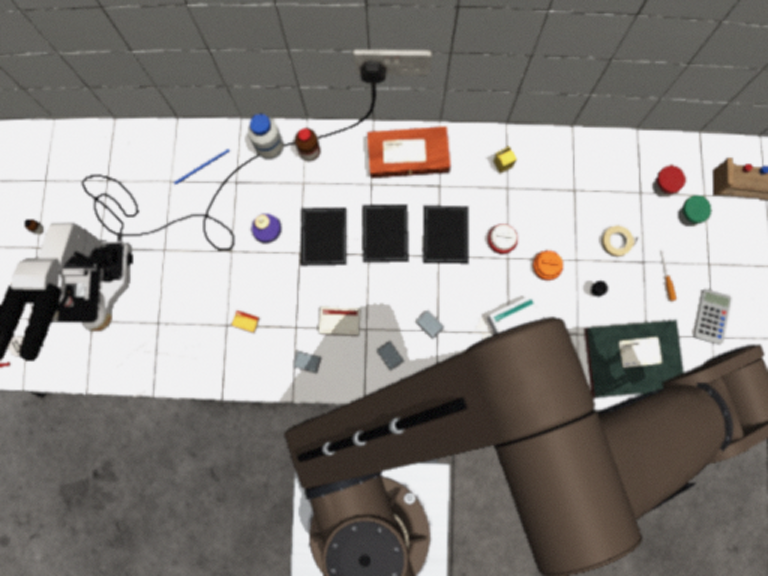

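View pics/scene0.png

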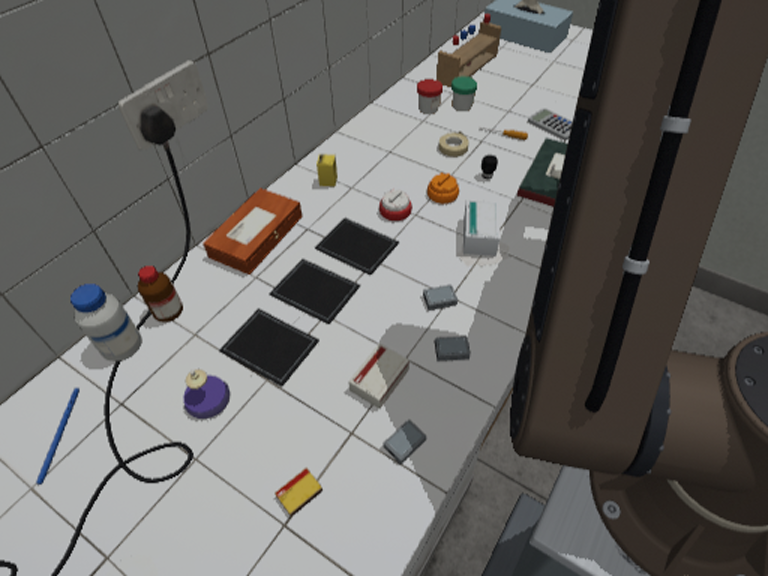

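The timer (red, dial at 503,238 in the top view) is on the right and the lamp (266,228) on the left. There is also an orange timer look-alike at (548,265). So lancets go on the right mat and matches on the left. The grey boxes in the top view are at (307,362), (389,355) and (430,324). The arm may hide more of them, so I'm swinging it clear first.

Request:
{"fn": "move_arm", "kwargs": {
  "commands": [
    [[-1,0,0],0,1],
    [[-1,0,0],0,1],
    [[-1,0,0],0,1],
    [[-1,0,0],0,1],
    [[-1,0,0],0,1],
    [[-1,0,0],0,1],
    [[-1,0,0],0,1],
    [[-1,0,0],0,1],
    [[-1,0,0],0,1],
    [[-1,0,0],0,1]
  ]
}}

```text
t: 1.83
eef_pos: [-21.3, -558.5, 404.9]
tcp_rot: [3.141, 0.0, 0.465]
ft_force: [0.2, -0.6, -0.5]
opening: 1.002
grip_force: 0.0
```

Run:
```python
from h import *
T={'lancets_center':48,'carton_center':30,'covers_center':17,'matches_center':14,'mat_left':4,'mat_mid':4,'mat_right':4}
for n in ['top','scene']:
    p=read_camera(n)
    save(p,n+'1.png',(150,120,390,270) if n=='top' else (130,60,400,350),3.2 if n=='top' else 2)
    for k,z in T.items():
        for d in cut_out(k,p):
            if d['confidence']<.3: continue
            m=d['region'].astype(np.uint8);c=max(cv2.findContours(m,0,1)[0],key=cv2.contourArea)
            if n=='top':
              w=back(p,c.reshape(-1,2),z)[:,:2].astype(np.float32);r=cv2.minAreaRect(w);b=cv2.boxPoints(r);e=b[1]-b[0];f=b[2]-b[1];l=e if np.hypot(*e)>np.hypot(*f) else f
              print(k,round(d['confidence'],2),np.round(d['at']),back(p,[d['at']],z)[0].round(),np.round(r[0]),np.round(r[1]),'long ang',round(float(np.degrees(np.arctan2(l[1],l[0]))%180),1))
            else: print(k,round(d['confidence'],2),np.round(d['at']),back(p,[d['at']],z/2)[0].round())
s=env.state();print(s['eef_pos'],s['tcp_rot'],s['t'],s['joints'])
```

```text
lancets_center 0.98 [340. 212.] [ 448. -277.   48.] [ 446. -287.] [ 65. 108.] long ang 117.9
lancets_center 0.54 [226. 213.] [437.  76.  48.] [433.  76.] [56. 81.] long ang 91.6
carton_center 0.94 [224. 216.] [429.  82.  30.] [435.  77.] [83. 60.] long ang 88.7
covers_center 0.75 [261. 236.] [370. -35.  17.] [368. -31.] [49. 34.] long ang 35.3
covers_center 0.72 [203. 239.] [355. 148.  17.] [350. 143.] [53. 36.] long ang 77.8
covers_center 0.68 [287. 216.] [ 435. -114.   17.] [ 435. -111.] [51. 36.] long ang 46.1
matches_center 0.53 [162. 214.] [433. 284.  14.] [431. 279.] [51. 37.] long ang 75.8
mat_left 0.6 [215. 157.] [626. 122.   4.] [625. 123.] [129.  98.] long ang 2.2
mat_mid 0.97 [255. 153.] [642.  -6.   4.] [637. -12.] [134.  98.] long ang 4.2
mat_right 0.97 [297. 155.] [ 638. -144.    4.] [ 637. -144.] [131.  98.] long ang 1.0
lancets_center 0.86 [321. 153.] [ 446. -289.   24.]
carton_center 0.58 [253. 247.] [442.  67.  15.]
covers_center 0.63 [266. 292.] [361. 141.   8.]
covers_center 0.54 [290. 197.] [ 445. -112.    8.]
covers_center 0.53 [299. 233.] [372. -27.   8.]
matches_center 0.94 [198. 325.] [438. 274.   7.]
mat_left 0.74 [178. 229.] [631. 119.   2.]
mat_mid 0.93 [209. 190.] [643. -22.   2.]
mat_right 0.69 [238. 161.] [ 641. -153.    2.]
[ -19.66653452 -558.6854632   404.76544966] [ 3.14152989e+00 -1.53018978e-05  4.65055498e-01] 2.6333 [-1.72414762e+00  3.97278720e-01  1.72259901e+00  5.72751815e-05
  1.02167265e+00 -6.18436688e-01]
```

View pics/top1.png

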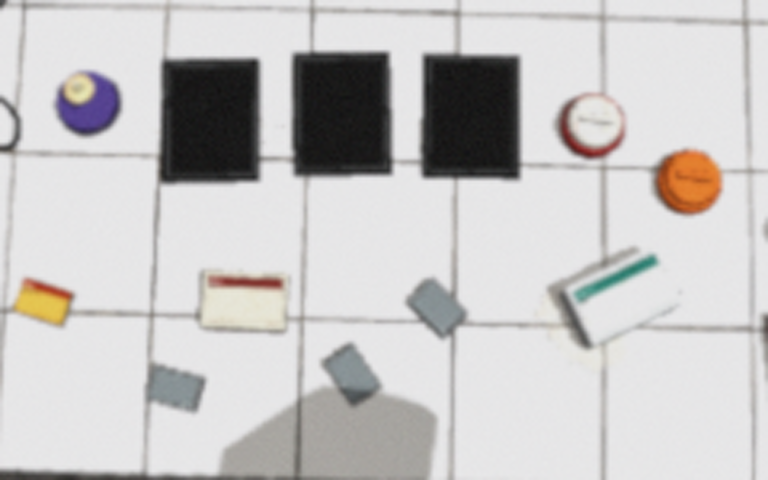

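View pics/scene1.png

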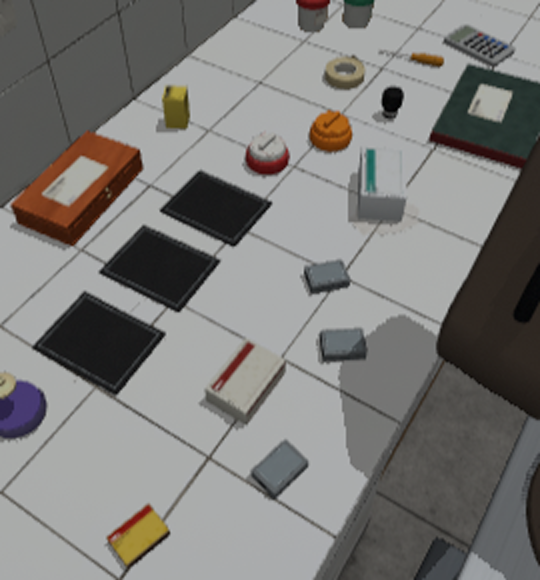

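Everything is visible now. Only three grey boxes exist, at (175,388), (351,374) and (436,306) in the top crop. The one at (436,306) is farthest right (y about -112), so that is the one to take; the enlarged crop confirms it. Next I'll refine the poses with a silhouette fit over both cameras.

```bash
cat >> h.py <<'E'
from scipy.optimize import minimize
S={'lancets_center':(62,100,48),'carton_center':(56,82,30),'covers_center':(36,52,17),'matches_center':(36,52,14),'mat_left':(130,100,4),'mat_mid':(130,100,4),'mat_right':(130,100,4)}
def sil(p,s,x,y,a,z0,box):
    X=np.array([[i*s[0]/2,j*s[1]/2,k] for i in(-1,1) for j in(-1,1) for k in(z0,z0+s[2])],float)
    c,q=np.cos(a),np.sin(a);W=np.c_[x+c*X[:,0]-q*X[:,1],y+q*X[:,0]+c*X[:,1],X[:,2]]
    h=cv2.convexHull(proj(p,W).astype(np.float32)).reshape(-1,2)
    m=np.zeros(((box[3]-box[1])*4,(box[2]-box[0])*4),np.uint8)
    cv2.fillPoly(m,[np.round(((h-[box[0],box[1]]+.5)*4-.5)*16).astype(np.int32)],1,shift=4)
    return m.reshape(box[3]-box[1],4,box[2]-box[0],4).mean((1,3))
def fit(name,shots,x0,z0=0):
    """shots: list of (pic,region)"""
    s=S[name];L=[]
    for p,r in shots:
        ys,xs=np.where(r);b=(max(xs.min()-12,0),max(ys.min()-12,0),min(xs.max()+12,512),min(ys.max()+12,384));L.append((p,r[b[1]:b[3],b[0]:b[2]].astype(float),b))
    f=lambda v:sum(1-np.minimum(m,r).sum()/np.maximum(m,r).sum() for p,r,b in L for m in[sil(p,s,v[0],v[1],v[2]/50,z0,b)])/len(L)
    v0=np.array([x0[0],x0[1],x0[2]*50]);o=minimize(f,v0,method='Nelder-Mead',options=dict(initial_simplex=v0+np.vstack([np.zeros(3),np.diag([8,8,8])]),xatol=.05,fatol=1e-4))
    return np.array([o.x[0],o.x[1],o.x[2]/50]),o.fun
def near(name,p,xy,z):
    q=proj(p,[[*xy,z]])[0];c=[d for d in cut_out(name,p) if np.hypot(*(np.array(d['at'])-q))<15]
    return c[0]['region'] if c else None
E
python3 - <<'E'
from h import *
G={'lancets_center':(446,-285,118),'carton_center':(434,77,89),'covers_center':(436,-112,46),'matches_center':(432,279,76),'mat_left':(626,122,90),'mat_mid':(638,-12,90),'mat_right':(637,-144,90)}
t=read_camera('top');s=read_camera('scene')
for k,g in G.items():
    a=np.radians(g[2]-90);sh=[]
    for p in(t,s):
        if 'mat' in k:
            q=proj(p,[[g[0],g[1],4]])[0].astype(int);n,lab=cv2.connectedComponents((p['image'].max(2)<95).astype(np.uint8));r=lab==lab[q[1],q[0]]
            if r.sum()>3000:r=None
        else: r=near(k,p,g[:2],S[k][2]/2)
        if r is not None: sh.append((p,r))
    out=[np.round([*(v:=fit(k,[x],(g[0],g[1],a)))[0][:2],np.degrees(v[0][2]),v[1]],2) for x in sh]
    v,e=fit(k,sh,(g[0],g[1],a));print(k,np.round([v[0],v[1],np.degrees(v[2]),e],2),'single',*out)
E
```

```text
lancets_center [ 4.4925e+02 -2.9197e+02  2.8200e+01  5.0000e-02] single [ 4.4921e+02 -2.9108e+02  2.8230e+01  5.0000e-02] [ 4.4997e+02 -2.9390e+02  2.7770e+01  4.0000e-02]
carton_center [ 4.3878e+02  7.6420e+01 -1.3200e+00  8.0000e-02] single [ 4.3887e+02  7.7530e+01 -3.4000e-01  6.0000e-02] [ 4.4009e+02  7.3600e+01 -5.1000e-01  5.0000e-02]
covers_center [ 4.3675e+02 -1.1134e+02 -4.3420e+01  1.8000e-01] single [ 4.3571e+02 -1.1101e+02 -4.3590e+01  8.0000e-02] [ 4.4193e+02 -1.1525e+02 -4.5110e+01  2.2000e-01]Traceback (most recent call last):
  File "<stdin>", line 13, in <module>
  File "h.py", line 31, in fit
    v0=np.array([x0[0],x0[1],x0[2]*50]);o=minimize(f,v0,method='Nelder-Mead',options=dict(initial_simplex=v0+np.vstack([np.zeros(3),np.diag([8,8,8])]),xatol=.05,fatol=1e-4))
                                          ~~~~~~~~^^^^^^^^^^^^^^^^^^^^^^^^^^^^^^^^^^^^^^^^^^^^^^^^^^^^^^^^^^^^^^^^^^^^^^^^^^^^^^^^^^^^^^^^^^^^^^^^^^^^^^^^^^^^^^^^^^^^^^^^^^^
    res = _minimize_neldermead(fun, x0, args, callback, bounds=bounds,
                               **options)
    fsim[k] = func(sim[k])
              ~~~~^^^^^^^^
    fx = function(np.copy(x), *(wrapper_args + args))
  File "h.py", line 30, in <lambda>
    f=lambda v:sum(1-np.minimum(m,r).sum()/np.maximum(m,r).sum() for p,r,b in L for m in[sil(p,s,v[0],v[1],v[2]/50,z0,b)])/len(L)
               ~~~~~~~~~~~~~~~~~~~~~~~~~~~~~~~~~~~~~~~~~~~~~~~~~~~~~~~~~~~~~~~~~~~~~~~~~~~~~~~~~~~~~~~~~~~~~~~~~~~~~~~~~~~^~~~~~~
ZeroDivisionError: division by zero
```

Run:
```python
from h import *
G={'covers_center':(436,-112,46),'matches_center':(432,279,76),'mat_left':(626,122,90),'mat_mid':(638,-12,90),'mat_right':(637,-144,90)}
t=read_camera('top');s=read_camera('scene')
for k,g in G.items():
    a=np.radians(g[2]-90)
    if 'mat_' in k: a-=np.pi*0
    for p in(t,s):
        if 'mat_' in k:
            q=proj(p,[[g[0],g[1],4]])[0].astype(int);n,lab=cv2.connectedComponents((p['image'].max(2)<105).astype(np.uint8));r=lab==lab[q[1],q[0]]
        else: r=near(k,p,g[:2],S[k][2]/2)
        if r is None: print(k,'none');continue
        v=fit(k,[(p,r)],(g[0],g[1],a));print(k,r.sum(),np.round([*v[0][:2],np.degrees(v[0][2]),v[1]],2))
```

```text
covers_center 176 [ 4.3515e+02 -1.1192e+02 -4.2730e+01  1.4000e-01]
covers_center 267 [ 4.3759e+02 -1.1634e+02 -4.4070e+01  1.6000e-01]
matches_center 165 [ 4.3246e+02  2.7963e+02 -1.3470e+01  1.9000e-01]
matches_center 541 [ 4.3493e+02  2.7631e+02 -1.5970e+01  5.0000e-02]
mat_left 1143 [6.2403e+02 1.2218e+02 2.1900e+00 6.0000e-02]
mat_left 1870 [6.2581e+02 1.1961e+02 1.6400e+00 3.0000e-02]
mat_mid 1116 [ 6.3556e+02 -1.1820e+01  1.4500e+00  8.0000e-02]
mat_mid 1428 [ 6.3698e+02 -1.4570e+01  1.9200e+00  4.0000e-02]
mat_right 1109 [ 6.3560e+02 -1.4323e+02  5.9000e-01  9.0000e-02]
mat_right 1161 [ 6.3802e+02 -1.4563e+02 -2.0000e-02  4.0000e-02]
```

Request:
{"fn": "move_arm", "kwargs": {
  "commands": [
    [[0.78,0.44,-0.17],-0.97,1],
    [[0.78,0.44,-0.17],-0.97,1],
    [[0.78,0.44,-0.17],-0.97,1],
    [[0.78,0.44,-0.17],-0.97,1],
    [[0.78,0.44,-0.17],-0.97,1],
    [[0.78,0.44,-0.17],-0.97,1],
    [[0.78,0.44,-0.17],-0.97,1],
    [[0.78,0.44,-0.17],-0.97,1],
    [[0.78,0.44,-0.17],-0.97,1],
    [[0.78,0.44,-0.17],-0.97,1],
    [[0.78,0.44,-0.17],-0.97,1],
    [[0.78,0.44,-0.17],-0.97,1],
    [[0.78,0.44,-0.17],-0.97,1],
    [[0.78,0.44,-0.17],-0.97,1],
    [[0.78,0.44,-0.17],-0.97,1],
    [[0.78,0.44,-0.17],-0.97,1],
    [[0.78,0.44,-0.17],-0.97,1],
    [[0.78,0.44,-0.17],-0.97,1],
    [[0.78,0.44,-0.17],-0.97,1],
    [[0.8,0.44,-0.17],-0.97,1]
  ]
}}

```text
t: 5.0
eef_pos: [449.9, -293.9, 302.6]
tcp_rot: [3.142, -0.0, -1.091]
ft_force: [-0.2, -0.6, 0.1]
opening: 1.001
grip_force: 0.0
```

Request:
{"fn": "move_arm", "kwargs": {
  "commands": [
    [[0,0,0],0,1],
    [[0,0,0],0,1]
  ]
}}

```text
t: 5.17
eef_pos: [449.5, -294.0, 302.4]
tcp_rot: [3.141, 0.001, -1.084]
ft_force: [-0.7, 0.4, 0.3]
opening: 0.998
grip_force: 0.0
```

Request:
{"fn": "move_arm", "kwargs": {
  "commands": [
    [[0,0.05,-0.8],0,1],
    [[0,0,-0.8],0,1],
    [[0,0,-0.8],0,1],
    [[0,0,-0.7],0,1],
    [[0,0,-0.47],0,1],
    [[0,0,0],0,1],
    [[0,0,0],0,-1],
    [[0,0,0],0,-1],
    [[0,0,0],0,-1],
    [[0,0,0],0,-1],
    [[0,0,0],0,-1],
    [[0,0,0],0,-1],
    [[0,0,0],0,-1],
    [[0,0,0],0,-1]
  ]
}}

```text
t: 6.33
eef_pos: [448.9, -293.2, 196.3]
tcp_rot: [-3.141, -0.001, -1.087]
ft_force: [-0.6, -0.2, 6.1]
opening: 0.654
grip_force: 29.9
```

Request:
{"fn": "move_arm", "kwargs": {
  "commands": [
    [[0,0,0.7],0,-1],
    [[0,0,1],0,-1],
    [[0,0,1],0,-1],
    [[0.45,0.35,0],0.97,-1],
    [[0.45,0.35,0],0.97,-1],
    [[0.45,0.35,0],0.97,-1],
    [[0.45,0.35,0],0.97,-1],
    [[0.45,0.35,0],0.97,-1],
    [[0.45,0.35,0],0.97,-1],
    [[0.45,0.35,0],0.97,-1],
    [[0.45,0.35,0],0.97,-1],
    [[0.45,0.35,0],0.97,-1],
    [[0.45,0.36,0],0.98,-1],
    [[0.45,0.36,0],0.98,-1],
    [[0.44,0.36,0],0.98,-1],
    [[0.44,0.36,0],0.98,-1],
    [[0.44,0.36,0],0.98,-1],
    [[0,0,0],0,-1],
    [[0,0,0],0,-1]
  ]
}}

```text
t: 7.92
eef_pos: [636.9, -144.1, 276.2]
tcp_rot: [-3.142, 0.001, 0.003]
ft_force: [-0.0, -0.1, -1.6]
opening: 0.653
grip_force: 29.9
```

Run:
```python
from h import *
t=read_camera('top');s=read_camera('scene');e=env.state()
print(e['eef_pos'],e['tcp_rot'])
z0=e['eef_pos'][2]-195
for p in(t,s):
    r=near('lancets_center',p,e['eef_pos'][:2],z0+24)
    if r is None: print('none');continue
    v=fit('lancets_center',[(p,r)],(e['eef_pos'][0],e['eef_pos'][1],np.pi/2),z0);print(r.sum(),np.round([*v[0][:2],np.degrees(v[0][2]),v[1]],2))
save(s,'s2.png',(130,20,400,320),2)
```

```text
[ 636.3545277  -144.95342645  276.46455251] [-3.14157977e+00  7.90344405e-04  1.48515293e-03]
none
709 [ 6.3698e+02 -1.4714e+02  9.0250e+01  4.3000e-01]
```

View pics/s2.png

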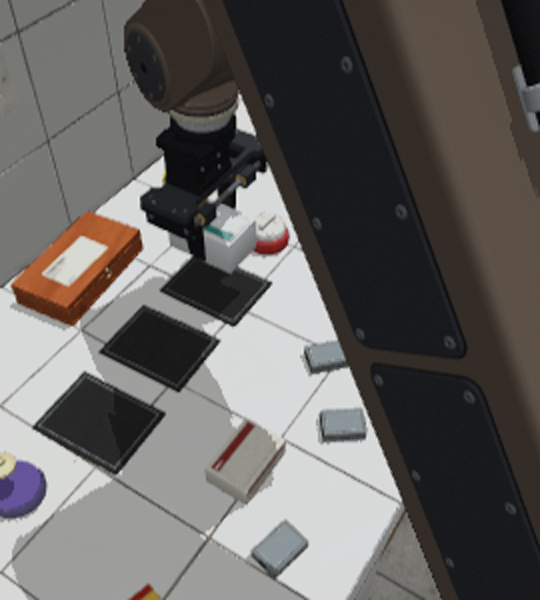

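The scene view shows the lancet box held level over the right mat (around 225,235), upright and clear of the timer. Lowering and releasing it.

Request:
{"fn": "move_arm", "kwargs": {
  "commands": [
    [[0.02,0,-0.8],0,-1],
    [[0,0,-0.8],0.04,-1],
    [[0,0,-0.5],0,-1],
    [[0,0,-0.3],0,-1],
    [[0,0,-0.12],0,-1],
    [[0,0,0],0,-1],
    [[0,0,0],0,-1],
    [[0,0,0],0,1],
    [[0,0,0],0,1],
    [[0,0,0],0,1],
    [[0,0,0],0,1],
    [[0,0,0],0,1],
    [[0,0,0],0,1]
  ]
}}

```text
t: 9.2
eef_pos: [637.5, -144.7, 201.1]
tcp_rot: [3.141, -0.0, 0.006]
ft_force: [0.2, -0.4, -0.4]
opening: 0.986
grip_force: 0.0
```

Request:
{"fn": "move_arm", "kwargs": {
  "commands": [
    [[0,0,1],0,1],
    [[0,0,1],0,1],
    [[0,0,1],0,1],
    [[-0.33,0.37,0],0.97,1],
    [[-0.33,0.37,0],0.97,1],
    [[-0.33,0.37,0],0.97,1],
    [[-0.33,0.37,0],0.97,1],
    [[-0.33,0.37,0],0.97,1],
    [[-0.33,0.37,0],0.97,1],
    [[-0.33,0.37,0],0.97,1],
    [[-0.33,0.37,0],0.97,1],
    [[-0.33,0.37,0],0.97,1],
    [[-0.33,0.37,0],0.97,1]
  ]
}}

```text
t: 10.28
eef_pos: [538.0, -33.2, 291.2]
tcp_rot: [3.141, -0.0, 0.786]
ft_force: [-0.2, -0.7, 0.4]
opening: 0.999
grip_force: 0.0
```

Request:
{"fn": "move_arm", "kwargs": {
  "commands": [
    [[-0.33,0.37,0],0.97,1],
    [[-0.33,0.37,0],0.97,1],
    [[-0.33,0.37,0],0.97,1],
    [[-0.33,0.37,0],0.97,1],
    [[-0.33,0.37,0],0.97,1],
    [[-0.33,0.37,0],0.97,1],
    [[-0.33,0.36,0],0.98,1],
    [[-0.33,0.36,0],0.98,1],
    [[-0.33,0.36,0],0.98,1],
    [[-0.33,0.36,0],0.98,1],
    [[0,0,0],0,1],
    [[0,0,0],0,1]
  ]
}}

```text
t: 11.28
eef_pos: [439.5, 76.3, 291.3]
tcp_rot: [3.141, 0.0, 1.561]
ft_force: [0.0, 0.1, 0.5]
opening: 1.001
grip_force: 0.0
```

Run:
```python
from h import *
p=read_camera('scene')
for p in (p,read_camera('top')):
  for k,g,z in(('lancets_center',(637,-145),4),('carton_center',(439,76),0)):
    r=near(k,p,g,20)
    if r is None: print('none');continue
    v=fit(k,[(p,r)],(*g,1.57 if z else 0),z);print(k,r.sum(),np.round([*v[0][:2],np.degrees(v[0][2]),v[1]],2))
```

```text
none
carton_center 1026 [ 4.3937e+02  7.3470e+01 -1.6300e+00  5.0000e-02]
lancets_center 723 [ 6.370e+02 -1.450e+02  8.995e+01  6.000e-02]
none
```

Request:
{"fn": "move_arm", "kwargs": {
  "commands": [
    [[0,-0.03,-0.9],0,1],
    [[0,0,-0.9],0,1],
    [[0,0,-0.8],0,1],
    [[0,0,-0.43],0,1],
    [[0,0,-0.2],0,1],
    [[0,0,0],0,-1],
    [[0,0,0],0,-1],
    [[0,0,0],0,-1],
    [[0,0,0],0,-1],
    [[0,0,0],0,-1],
    [[0,0,0],0,-1],
    [[0,0,0],0,-1],
    [[0,0,0],0,-1],
    [[0,0,0],0,-1]
  ]
}}

```text
t: 12.75
eef_pos: [439.5, 75.2, 194.6]
tcp_rot: [3.141, -0.0, 1.562]
ft_force: [-1.9, 0.1, 7.2]
opening: 0.586
grip_force: 30.0
```

Request:
{"fn": "move_arm", "kwargs": {
  "commands": [
    [[0,0,0.7],0,-1],
    [[0,0,1],0,-1],
    [[0,0,1],0,-1],
    [[0.33,-0.15,0],-0.96,-1],
    [[0.33,-0.15,0],-0.96,-1],
    [[0.33,-0.15,0],-0.96,-1],
    [[0.33,-0.15,0],-0.96,-1],
    [[0.33,-0.15,0],-0.96,-1],
    [[0.33,-0.15,0],-0.96,-1],
    [[0.33,-0.15,0],-0.96,-1],
    [[0.33,-0.15,0],-0.96,-1],
    [[0.33,-0.15,0],-0.96,-1],
    [[0.33,-0.15,0],-0.96,-1]
  ]
}}

```text
t: 13.83
eef_pos: [538.8, 30.0, 275.0]
tcp_rot: [-3.141, 0.0, 0.79]
ft_force: [-0.7, 0.0, -1.7]
opening: 0.591
grip_force: 30.0
```

Request:
{"fn": "move_arm", "kwargs": {
  "commands": [
    [[0.33,-0.15,0],-0.96,-1],
    [[0.33,-0.15,0],-0.96,-1],
    [[0.33,-0.15,0],-0.96,-1],
    [[0.33,-0.15,0],-0.96,-1],
    [[0.33,-0.15,0],-0.96,-1],
    [[0.33,-0.15,0],-0.96,-1],
    [[0.33,-0.15,0],-0.96,-1],
    [[0.33,-0.14,0],-0.96,-1],
    [[0.31,-0.13,0],-0.96,-1],
    [[0.3,-0.13,0],-0.91,-1],
    [[0,0,0],0,-1],
    [[0,0,0],0,-1]
  ]
}}

```text
t: 14.83
eef_pos: [635.7, -13.3, 274.6]
tcp_rot: [-3.141, 0.001, 0.032]
ft_force: [-0.8, 0.3, -2.0]
opening: 0.588
grip_force: 30.0
```

Request:
{"fn": "move_arm", "kwargs": {
  "commands": [
    [[0.02,0,-0.8],0,-1],
    [[0,0,-0.8],0,-1],
    [[0,0,-0.5],0,-1],
    [[0,0,-0.3],0,-1],
    [[0,0,-0.13],0,-1],
    [[0,0,0],0,-1],
    [[0,0,0],0,-1],
    [[0,0,0],0,1],
    [[0,0,0],0,1],
    [[0,0,0],0,1],
    [[0,0,0],0,1],
    [[0,0,0],0,1],
    [[0,0,0],0,1],
    [[0,0,1],0,1],
    [[0,0,1],0,1],
    [[0,0,1],0,1]
  ]
}}

```text
t: 16.17
eef_pos: [636.5, -13.3, 290.0]
tcp_rot: [-3.141, 0.001, 0.03]
ft_force: [0.2, -0.0, -0.3]
opening: 0.995
grip_force: 0.0
```

Request:
{"fn": "move_arm", "kwargs": {
  "commands": [
    [[-0.4,0.57,0],0.94,1],
    [[-0.4,0.57,0],0.94,1],
    [[-0.4,0.57,0],0.94,1],
    [[-0.4,0.57,0],0.94,1],
    [[-0.4,0.57,0],0.94,1],
    [[-0.4,0.57,0],0.94,1],
    [[-0.4,0.57,0],0.94,1],
    [[-0.4,0.57,0],0.94,1],
    [[-0.4,0.57,0],0.94,1],
    [[-0.4,0.57,0],0.94,1],
    [[-0.4,0.57,0],0.94,1],
    [[-0.4,0.57,0],0.94,1],
    [[-0.4,0.57,0],0.94,1],
    [[-0.4,0.57,0],0.94,1],
    [[-0.4,0.57,0],0.94,1],
    [[-0.39,0.58,0],0.94,1],
    [[-0.37,0.58,0],0.95,1],
    [[0,0,0],0,1],
    [[0,0,0],0,1]
  ]
}}

```text
t: 17.75
eef_pos: [433.4, 278.6, 289.4]
tcp_rot: [3.141, -0.0, 1.31]
ft_force: [-0.7, 0.3, -0.3]
opening: 1.001
grip_force: 0.0
```

Run:
```python
from h import *
for p in (read_camera('scene'),read_camera('top')):
  for k,g,z in(('lancets_center',(637,-145),4),('carton_center',(636,-13),4),('matches_center',(434,278),0)):
    r=near(k,p,g,z+S[k][2]/2)
    if r is None: print('none');continue
    v=fit(k,[(p,r)],(*g,1.57 if z else -.26),z);print(k,r.sum(),np.round([*v[0][:2],np.degrees(v[0][2]),v[1]],2))
save(p,'t3.png',(120,100,400,280),2.8)
```

```text
none
none
none
lancets_center 663 [ 6.3674e+02 -1.4303e+02  8.8440e+01  7.0000e-02]
carton_center 463 [ 6.3781e+02 -1.1890e+01  9.2300e+01  5.0000e-02]
matches_center 52 [428.97 278.74  -8.14   0.74]
```

View pics/t3.png

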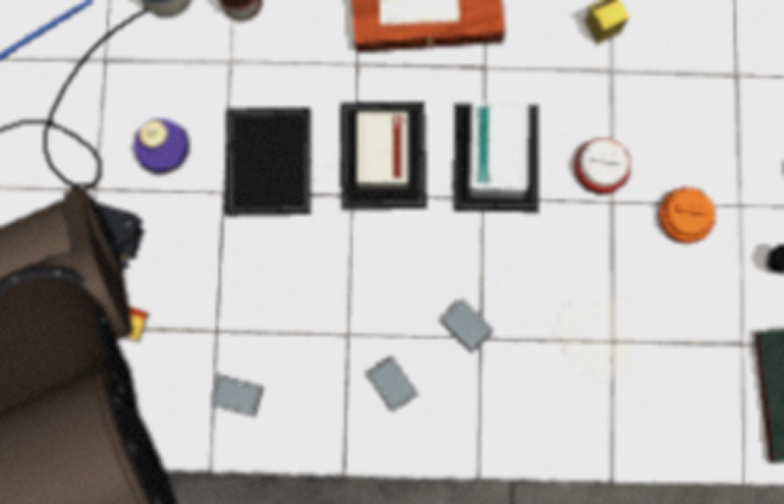

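Lancet box and carton sit centred and aligned on the right and middle mats (top crop around 510,150 and 382,148). Now the matchbox.

Request:
{"fn": "move_arm", "kwargs": {
  "commands": [
    [[0,-0.02,-0.9],0,1],
    [[0,0,-0.9],0,1],
    [[0,0,-0.8],0,1],
    [[0,0,-0.44],0,1],
    [[0,0,-0.2],0,1],
    [[0,0,0],0,-1],
    [[0,0,0],0,-1],
    [[0,0,0],0,-1],
    [[0,0,0],0,-1],
    [[0,0,0],0,-1],
    [[0,0,0],0,-1],
    [[0,0,0],0,-1],
    [[0,0,0],0,-1],
    [[0,0,0],0,-1],
    [[0,0,0],0,-1],
    [[0,0,0],0,-1],
    [[0,0,0],0,-1]
  ]
}}

```text
t: 19.57
eef_pos: [433.8, 277.4, 192.1]
tcp_rot: [3.142, 0.0, 1.309]
ft_force: [-0.4, 0.7, 1.6]
opening: 0.374
grip_force: 30.0
```

Request:
{"fn": "move_arm", "kwargs": {
  "commands": [
    [[0,0,0.9],0,-1],
    [[0,0,1],0,-1],
    [[0,0,1],0,-1],
    [[0.4,-0.33,0.02],-1,-1],
    [[0.4,-0.33,0],-1,-1],
    [[0.4,-0.33,0],-1,-1],
    [[0.4,-0.33,0],-1,-1],
    [[0.4,-0.33,0],-1,-1],
    [[0.4,-0.33,0],-1,-1],
    [[0.4,-0.33,0],-1,-1],
    [[0.4,-0.33,0],-1,-1],
    [[0.4,-0.33,0],-1,-1],
    [[0.4,-0.33,0],-1,-1],
    [[0.4,-0.33,0],-1,-1],
    [[0.4,-0.33,0],-1,-1],
    [[0.4,-0.33,0],-1,-1],
    [[0.4,-0.32,0],-1,-1],
    [[0.4,-0.3,0],-0.95,-1],
    [[0.37,-0.3,0],0,-1],
    [[0,0,0],0,-1]
  ]
}}

```text
t: 21.23
eef_pos: [626.4, 119.6, 279.5]
tcp_rot: [3.141, -0.001, 0.114]
ft_force: [-0.0, 0.4, -0.4]
opening: 0.375
grip_force: 30.0
```

Request:
{"fn": "move_arm", "kwargs": {
  "commands": [
    [[0,0,0],0,-1]
  ]
}}

```text
t: 21.32
eef_pos: [624.9, 120.8, 279.3]
tcp_rot: [3.142, 0.001, 0.114]
ft_force: [-0.4, 0.5, -1.1]
opening: 0.376
grip_force: 30.0
```

Request:
{"fn": "move_arm", "kwargs": {
  "commands": [
    [[0,0,-0.5],-0.5,-1],
    [[0,0,-0.8],-0.5,-1],
    [[0,0,-0.8],0,-1],
    [[0,0,-0.4],0,-1],
    [[0,0,-0.25],0,-1],
    [[0,0,0],0,-1],
    [[0,0,0],0,-1]
  ]
}}

```text
t: 21.9
eef_pos: [624.9, 121.4, 197.7]
tcp_rot: [3.142, -0.0, 0.034]
ft_force: [0.6, 0.4, 0.1]
opening: 0.379
grip_force: 30.0
```

Down a touch, release, and rise.

Request:
{"fn": "move_arm", "kwargs": {
  "commands": [
    [[0,0,-0.03],0,-1],
    [[0,0,0],0,-1],
    [[0,0,0],0,1],
    [[0,0,0],0,1],
    [[0,0,0],0,1],
    [[0,0,0],0,1],
    [[0,0,0],0,1],
    [[0,0,0],0,1],
    [[0,0,0],0,1],
    [[0,0,0],0,1],
    [[0,0,1],0,1],
    [[0,0,1],0,1],
    [[0,0,1],0,1]
  ]
}}

```text
t: 22.98
eef_pos: [624.8, 121.1, 287.0]
tcp_rot: [3.141, 0.001, 0.033]
ft_force: [-0.0, 1.5, -0.3]
opening: 1.0
grip_force: 0.0
```

Request:
{"fn": "move_arm", "kwargs": {
  "commands": [
    [[-0.52,-0.65,0],0.81,1],
    [[-0.52,-0.65,0],0.81,1],
    [[-0.52,-0.65,0],0.81,1],
    [[-0.52,-0.65,0],0.81,1],
    [[-0.52,-0.65,0],0.81,1],
    [[-0.52,-0.65,0],0.81,1],
    [[-0.52,-0.65,0],0.81,1],
    [[-0.52,-0.65,0],0.81,1],
    [[-0.52,-0.65,0],0.81,1],
    [[-0.52,-0.65,0],0.81,1],
    [[-0.52,-0.66,0],0.82,1],
    [[-0.52,-0.66,0],0.82,1],
    [[0,0,0],0,1],
    [[0,0,0],0,1],
    [[0,0,0],0,1]
  ]
}}

```text
t: 24.23
eef_pos: [438.0, -113.4, 286.4]
tcp_rot: [3.141, -0.0, 0.81]
ft_force: [0.3, 0.2, -0.1]
opening: 0.998
grip_force: 0.0
```

Run:
```python
from h import *
for p in (read_camera('scene'),read_camera('top')):
  for k,g,z in(('carton_center',(636,-13),4),('matches_center',(625,121),4),('covers_center',(438,-113),0)):
    r=near(k,p,g,z+S[k][2]/2)
    if r is None: print('none');continue
    v=fit(k,[(p,r)],(*g,1.57 if z else -.76),z);print(k,r.sum(),np.round([*v[0][:2],np.degrees(v[0][2]),v[1]],2))
  if p['image'].shape and k: save(p,'c%d.png'%p['shot'],(120,60,400,350),2); print(p['shot'])
```

```text
none
matches_center 314 [6.2769e+02 1.1841e+02 9.1200e+01 1.1000e-01]
covers_center 267 [ 4.3936e+02 -1.1529e+02 -4.3910e+01  1.6000e-01]
15
carton_center 476 [ 6.3742e+02 -1.3750e+01  9.2240e+01  7.0000e-02]
matches_center 200 [6.2609e+02 1.2406e+02 9.1780e+01 9.0000e-02]
none
16
```

Request:
{"fn": "move_arm", "kwargs": {
  "commands": [
    [[0,0,-0.9],0,1],
    [[0,0,-0.9],0,1],
    [[0,0,-0.8],0,1],
    [[0,0,-0.35],0,1],
    [[0,0,-0.2],0,1],
    [[0,0,0],0,-1],
    [[0,0,0],0,-1],
    [[0,0,0],0,-1],
    [[0,0,0],0,-1],
    [[0,0,0],0,-1],
    [[0,0,0],0,-1],
    [[0,0,0],0,-1],
    [[0,0,0],0,-1],
    [[0,0,0],0,-1],
    [[0,0,0],0,-1],
    [[0,0,0],0,-1],
    [[0,0,0],0,-1]
  ]
}}

```text
t: 26.05
eef_pos: [437.7, -113.5, 191.8]
tcp_rot: [3.141, -0.0, 0.812]
ft_force: [-0.9, -0.4, 0.5]
opening: 0.375
grip_force: 30.0
```

Request:
{"fn": "move_arm", "kwargs": {
  "commands": [
    [[0,0,1],0,-1],
    [[0,0,1],0,-1],
    [[0,0,1],0,-1],
    [[0.55,0.28,0],-0.81,-1],
    [[0.55,0.28,0],-0.81,-1],
    [[0.55,0.28,0],-0.81,-1],
    [[0.55,0.28,0],-0.81,-1],
    [[0.55,0.28,0],-0.81,-1],
    [[0.55,0.28,0],-0.81,-1],
    [[0.55,0.28,0],-0.81,-1],
    [[0.55,0.28,0],-0.81,-1],
    [[0.55,0.28,0],-0.81,-1],
    [[0.56,0.28,0],-0.82,-1],
    [[0.56,0.27,0],-0.82,-1],
    [[0.56,0.27,0],-0.82,-1],
    [[0,0,0],0,-1],
    [[0,0,0],0,-1],
    [[0,0,0],0,-1]
  ]
}}

```text
t: 27.55
eef_pos: [636.0, -13.4, 281.4]
tcp_rot: [-3.142, 0.001, 0.033]
ft_force: [-0.3, 0.4, -0.3]
opening: 0.375
grip_force: 30.0
```

Request:
{"fn": "move_arm", "kwargs": {
  "commands": [
    [[0.04,0,-0.6],0,-1],
    [[0,0,-0.6],0,-1],
    [[0,0,-0.4],0,-1],
    [[0,0,-0.2],0,-1],
    [[0,0,0],0,-1],
    [[0,0,0],0,-1]
  ]
}}

```text
t: 28.05
eef_pos: [637.7, -13.5, 228.1]
tcp_rot: [3.142, 0.0, 0.032]
ft_force: [0.5, -0.4, 0.1]
opening: 0.38
grip_force: 30.0
```

Request:
{"fn": "move_arm", "kwargs": {
  "commands": [
    [[0,0,-0.05],0,-1],
    [[0,0,0],0,-1],
    [[0,0,0],0,0],
    [[0,0,0],0,0],
    [[0,0,0],0,0],
    [[0,0,0],0,0],
    [[0,0,0],0,0],
    [[0,0,1],0,0],
    [[0,0,1],0,0],
    [[0,0,1],0,0],
    [[-1,-0.6,0],0,0],
    [[-1,-0.6,0],0,0],
    [[-1,-0.6,0],0,0],
    [[-1,-0.6,0],0,0],
    [[-1,-0.6,0],0,0],
    [[0,-1,0],0,0],
    [[0,-1,0],0,0],
    [[0,-1,0],0,0],
    [[0,-1,0],0,0],
    [[0,-1,0],0,0]
  ]
}}

```text
t: 29.72
eef_pos: [487.5, -254.8, 316.5]
tcp_rot: [3.141, -0.0, 0.032]
ft_force: [0.6, 0.2, 0.3]
opening: 0.501
grip_force: 0.0
```

Request:
{"fn": "move_arm", "kwargs": {
  "commands": [
    [[-1,-0.8,0],0,0],
    [[-1,-0.8,0],0,0],
    [[-1,-0.8,0],0,0],
    [[-1,-0.8,0],0,0],
    [[-1,-0.8,0],0,0],
    [[-1,-0.8,0],0,0],
    [[-1,-0.8,0],0,0],
    [[-1,-0.8,0],0,0],
    [[0,0,0],0,0],
    [[0,0,0],0,0]
  ]
}}

```text
t: 30.55
eef_pos: [246.3, -446.3, 316.3]
tcp_rot: [3.141, -0.0, 0.028]
ft_force: [0.4, -0.7, -0.7]
opening: 0.502
grip_force: 0.0
```

Run:
```python
from h import *
G=(('lancets_center',(637,-145),4),('carton_center',(637,-13),4),('matches_center',(625,121),4),('covers_center',(637,-13),34))
for n,c in(('scene',(130,60,370,300)),('top',(160,120,360,200))):
  p=read_camera(n)
  for k,g,z in G:
    r=near(k,p,g,z+S[k][2]/2)
    if r is None: print('none');continue
    v=fit(k,[(p,r)],(*g,1.57),z);print(k,r.sum(),np.round([*v[0][:2],np.degrees(v[0][2]),v[1]],2))
  save(p,'f_%s.png'%n,c,2.5 if n=='scene' else 4)
```

```text
lancets_center 368 [ 609.55 -120.64   96.86    0.74]
carton_center 425 [ 6.393e+02 -1.393e+01  9.120e+01  4.600e-01]
matches_center 343 [6.2740e+02 1.1847e+02 9.1530e+01 6.0000e-02]
covers_center 327 [ 6.4076e+02 -1.6240e+01  8.9770e+01  7.0000e-02]
lancets_center 708 [ 6.3652e+02 -1.4425e+02  9.0870e+01  2.0000e-02]
carton_center 306 [ 6.3725e+02 -1.2070e+01  9.1820e+01  3.9000e-01]
none
covers_center 194 [ 6.3853e+02 -1.1230e+01  9.2380e+01  8.0000e-02]
```

View pics/f_scene.png

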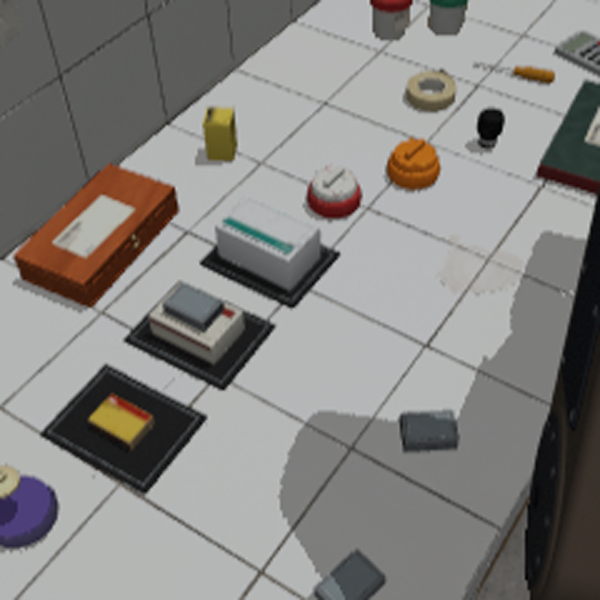

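View pics/f_top.png

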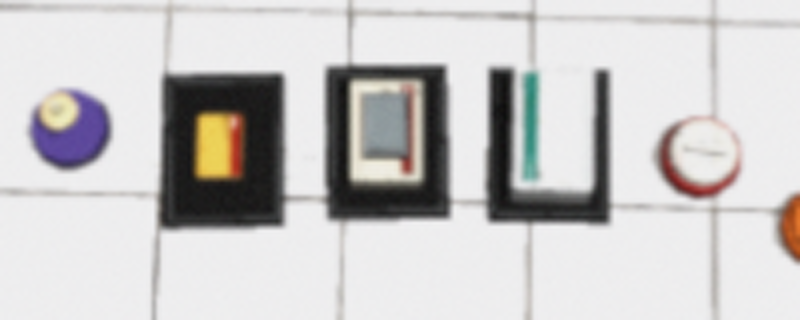

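Both views show all four items centred, aligned and upright. The matchbox (218,145 in the top crop) is by the lamp, the cover box (385,125) is on the carton, and the lancets (555,130) are by the timer. The measured offsets are about 2 mm. Handing in.

```bash
python3 -c "
from cell import env
print(env.job_done())"
```

```text
the job is handed in; nothing more can be done
None
```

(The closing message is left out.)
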